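Load the wheel rack past the sprung guard gate

TASK

Load the wooden rack of toy wheels into the bay at the far end of the feed chute: hold the sprung blue guard gate open with one fingertip pressing down the red finger plate, and with the other finger push the rack along the chute, past the open gate, until it rests fully home against the end stop; then let the gate close behind it. The rack is only pushed, never gripped, lifted or tipped, it must not be rammed against the gate or caught by it, and the other things on the bench stay where they are.

Things in the scene. Friction and masses are not known exactly. Their poses are not given: they have to be found in the camera images.
- chute: Straight open-topped chute fixed to the bench, along its own +x (away from the robot, yawed up to 0.35 rad). Origin: bench level (z = 0), centreline, plane of the gate; +y is the red plate's side. Steel floor 8 mm above the bench from x = -170 mm. Side walls 6 mm thick, inner faces at y = +-27 mm, tops 33 mm above the bench. Bearing posts 57 mm high at x = -150 and +34 mm, y = 42 mm.
- gate (a joint): Guard gate angle, rad: 0 = shut (blade across the chute), 1.48 = fully open (stop). Hinge axis along the chute's x. Pressing the red plate down swings the blue blade up and over to +y. A spring (2 to 5 N at the plate) shuts it when released. Above 1.1 the blade clears the rack; above 1.25 it also lies wholly beyond y = +3 mm, clear of a finger standing upright in the chute at y below 0.
- gate_shaft (a point): Point of the gate's hinge axis in the blade's plane: chute x = 0, y = +42 mm, 48 mm above the bench. From it the blade (6 mm thick in x) reaches over the wall to y = -16 mm; shut, it spans 28 to 54 mm above the bench.
- finger_plate (a point): Middle of the flat red finger plate, 28 mm from the shaft axis, at chute x = -60 mm; moves with the gate. Plate 3 mm thick, x = -142 to +22 mm, from 10 to 49 mm from the axis. Gate shut, it rises outwards (+y) at 45 deg; at the open stop it slopes 40 deg down outwards. A fingertip can press it anywhere along its length and slide along it.
- rack_centre (a point): Centre of the loose wooden rack, half-way up. 64 mm long (chute x), 50 wide, 46 high, about 0.24 kg; flat end boards over its full width and height, four pegs of fixed toy wheels between. It stands on the chute floor (this point 31 mm, its top 54 mm above the bench), 2 mm play to each wall. Home, this point is at chute x = +46 mm and the rear face at x = +14 mm.
- bay_stop (a point): Middle of the near face of the end stop's black rubber buffer, at chute x = +78 mm, 31 mm above the bench; the stop is 48 mm high. Behind it a blue housing 62 mm high (x = 92 to 158 mm); on the -y side of the bay an air clamp 55 mm high (x = 28 to 62 mm, y = -52 to -114 mm).
- glue: White glue bottle, 52 mm diameter, 150 mm high, a bystander. Origin under its base.
- jar: Amber jar with steel lid, 64 mm diameter, 75 mm high, a bystander. Origin under its base.
- pot: Blue ceramic cup, 68 mm diameter, 85 mm high, a bystander. Origin under its base.
- car: Unpainted wooden toy car body, 100 x 30 x 44 mm, a bystander. Origin under its centre.
- sander: Cork sanding block, 85 x 50 x 24 mm, a bystander. Origin under its centre.
- driver: Screwdriver lying on the bench, a bystander. Its x axis runs along it, the handle towards -x.
- skittle: Small turned wooden skittle, 34 mm diameter, 70 mm high, a bystander. Origin under its base.
There are look-alikes about, which are no part of the job. Leave any green or purple look-alike of the part that bears rack_centre alone.

How it is judged:
By the outcome, as a careful person would: the job done as asked, in the order asked, and still so for the second after the job is handed in, with the robot touching nothing.
It also fails if it takes over 51 s, if anything falls off the work surface, if the arm or the gripper's body presses on something with over 40 N, if the wrist force passes 120 N, or if a joint passes its speed limit or range.

ROBOT

A 6-joint arm with a two-finger parallel gripper is mounted at the origin on the work surface. World frame = base frame: x ahead of the robot, y to its left, z up, the work surface at z = 0. Lengths are in m, angles in degrees, forces in N, time in s.
With the tool pointing down it reaches from about 0.25 to 0.725 m from the base axis. Payload 9.7 kg.
Tool frame: the origin (TCP) lies midway between the tips of the shut fingers; the grasp point (between the pads) lies bot.hold_point_z behind it (bot.hold_point_z is the distance from the TCP to the grasp point, in m); z points along the fingers, y is the line along which they close (so a half turn about z gives the same grasp; the last joint's range is limited). The gripper opens to 85 mm and grips with 20 to 120 N. Pads are 22 mm wide; open, the fingers measure 114 mm over their backs; the gripper's body (76 mm by 85 mm) begins 54 mm behind the grasp point. The pads swing forward as they close: fully open they stand 13 mm farther back than shut.
Start: joints at [-67.208, 4.979, 10.078, 95.1, 0, 90], TCP at [0.213, -0.507, 0.231] pointing down, gripper open.
Joint ranges: [-179.16, 179.16], [-48.56, 103.87], [-65.8, 70.77], [-126.05, 130.52], [-82.76, 87.17], [-180, 180]. Speed limits (degrees/s): [127.2, 127.2, 147.25, 180, 180, 180].

INTERFACE

Orientations are given as [roll, pitch, yaw] about the fixed x, y, z axes, in that order (R = Rz(yaw) Ry(pitch) Rx(roll)).
In Python, from workcell import bot, camera, camera_model, ticket gives the robot as it stands.
- The arm moves only by the tool send_rows, never from a script. Its argument "targets" is text: rows parted by semicolons, each of 5 numbers parted by spaces: the shift along the tool's x, y, z in mm, then the turn about the tool's z in degrees, then the closure in counts, from 0 (fully open) to 255 (shut). A call has 1 to 20 rows; each row is the pose to reach, as a shift and turn from the pose commanded when the call began, along the tool's axes at that moment; what a row does not reach only later rows make up. A row lasts 1/8 s, in which the tool goes at most 62.5 mm and 10.7 degrees, less where a joint would pass 70% of its speed; a pose out of reach is approached as far as the arm can. A call with a gripper value outside its range is refused whole. The fingers move at their own pace and stop on an object; "newtons" is the grip in N (left out, the last holds). Time passes only in rows, so rows that repeat a pose let the fingers close. It gives the time, the measured TCP pose, the force, the opening and the grip force at its end, in the units of the state.
- bot.get_obs(): the state, without advancing time (a new reading comes with each control period).
- camera(name): name is "side" or "top"; returns the picture (420x560x3 uint8, blue, green, red); there is no depth.
- camera_model(name): a dict with "K" (3x3 intrinsics, pixels), "dist_coeffs" ([k1, k2, p1, p2, k3] as OpenCV has them; the pictures are not rectified), "pose" (4x4, takes a point from camera to world coordinates). Camera axes: x right, y down, z forward; pixel columns grow to the right and rows downward; lengths in m; the calibration is good to about 2 mm. A picture is of the moment at which its call begins. camera_model takes no time and is no camera call.
- ticket.job_done(): hands the job in; it is judged then, once.
The state is a dict: "time": time; "q": joint angles; "qd": joint speeds; "joint_efforts": joint torques, N m; "ee_pos": TCP position; "tcp_rot": TCP orientation; "wrist_force": force on the tool from outside, world axes, zero at the start; "torque": the same for the moment, N m; "opening": finger opening in m; "grasp_force": force on a finger pad.
Only numpy, scipy, OpenCV 4.12 (cv2) and the standard library are available. Lean on these libraries where they do the work, as an engineer would, in place of code of your own. Each camera call takes 0.05 s, during which the arm holds its last target. There are 200 camera calls.

## Working session

There is one attempt and no reset: what is moved stays moved. The work goes in short steps, Python scripts to look and compute and a tool call to move; the robot and the scene stay as the last step left them, time stands still between calls to the robot, and variables do not carry over. Pictures are saved under pics/ and viewed, at most 13 in all, crops included, and the job is handed in when it is done.

Besides the shell and the picture viewer there is one more tool, called after "Call:" in YAML: its name, and indented under it one key for each argument. send_rows: Moves the arm, as the interface text tells. Its arguments: {"type":"object","properties":{"targets":{"type":"string"},"newtons":{"type":"number"}},"required":["targets"]}

```bash
mkdir -p pics; python3 - <<'E'
from workcell import bot,camera,camera_model
import cv2
for n in("top","side"):
    cv2.imwrite(f"pics/{n}0.png",cv2.resize(camera(n),None,fx=1.4,fy=1.4,interpolation=cv2.INTER_CUBIC))
    m=camera_model(n);print(n,m)
print(bot.get_obs(),bot.hold_point_z)
E
```

```text
top {'K': array([[382.68974724,   0.        , 281.29305064],
       [  0.        , 382.68974724, 205.75466256],
       [  0.        ,   0.        ,   1.        ]]), 'dist_coeffs': array([-0.01382067,  0.        ,  0.        ,  0.        ,  0.        ]), 'pose': array([[ 0.00991279, -0.99503929,  0.09898757,  0.44187118],
       [-0.9996662 , -0.01222321, -0.02276142, -0.00281761],
       [ 0.02385846, -0.0987289 , -0.99482832,  1.04014401],
       [ 0.        ,  0.        ,  0.        ,  1.        ]])}
side {'K': array([[507.55847407,   0.        , 280.71274969],
       [  0.        , 507.55847407, 210.84344517],
       [  0.        ,   0.        ,   1.        ]]), 'dist_coeffs': array([-0.07673335,  0.        ,  0.        ,  0.        ,  0.        ]), 'pose': array([[-0.91691537, -0.30559691,  0.25666463,  0.29121194],
       [-0.39906784,  0.7074633 , -0.58330141,  0.57948061],
       [-0.0033257 , -0.63726463, -0.77063788,  0.86302094],
       [ 0.        ,  0.        ,  0.        ,  1.        ]])}
{'time': 0.1, 'q': array([-6.72085348e+01,  5.00925136e+00,  1.00392501e+01,  9.51003165e+01,
       -7.44641214e-05,  8.99997420e+01]), 'qd': array([-0.05021449,  0.01186712,  0.08805257,  0.04797249,  0.053447  ,
       -0.13410103]), 'joint_efforts': array([-6.97465953e-05, -5.21561229e+01,  4.65654159e+01,  1.59709062e-02,
       -2.21095782e-06,  1.27650999e-06]), 'ee_pos': array([ 0.21297703, -0.50686462,  0.23064377]), 'tcp_rot': array([-1.79929682e+02,  7.41474078e-05,  2.27917233e+01]), 'wrist_force': array([0.7305007 , 0.39121437, 0.01286724]), 'torque': array([-0.0320756 ,  0.04000172,  0.01272533]), 'grasp_force': 0.0, 'opening': 0.08545409945034656} 0.0187
```

View pics/top0.png

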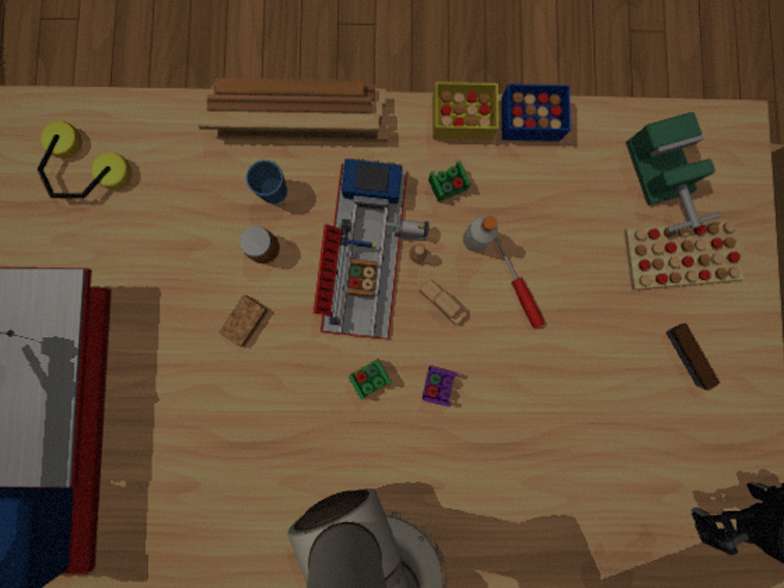

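View pics/side0.png

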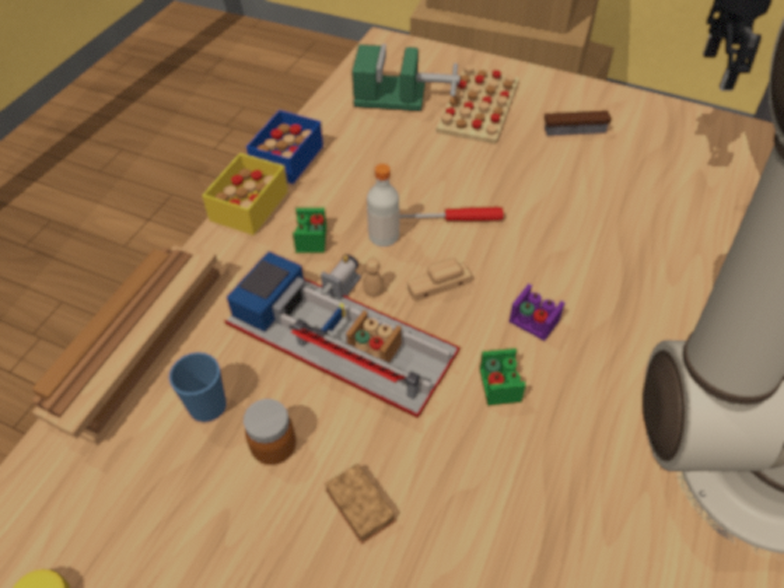

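The top view shows the chute at about (365,250), pointing up and slightly right, with the red plate on its left and the rack at (362,278). The side view shows the same chute at about (340,340). I'll zoom in on both.

```bash
python3 - <<'E'
from workcell import camera
import cv2
a=camera("top")[105:250,210:320];cv2.imwrite("pics/t1.png",cv2.resize(a,None,fx=4,fy=4,interpolation=cv2.INTER_CUBIC))
a=camera("side")[170:300,155:335];cv2.imwrite("pics/s1.png",cv2.resize(a,None,fx=4.4,fy=4.4,interpolation=cv2.INTER_CUBIC))
E
```

```text
(no output)
```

View pics/t1.png

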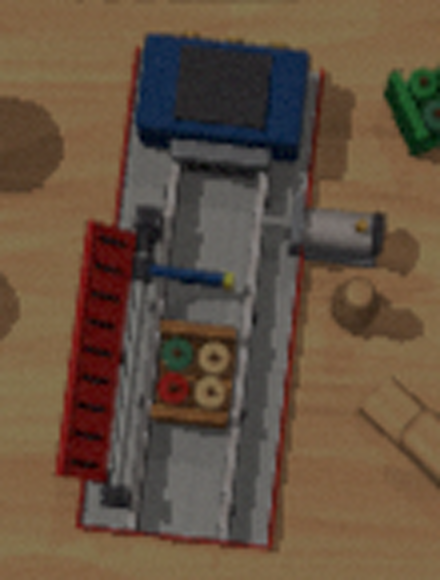

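View pics/s1.png

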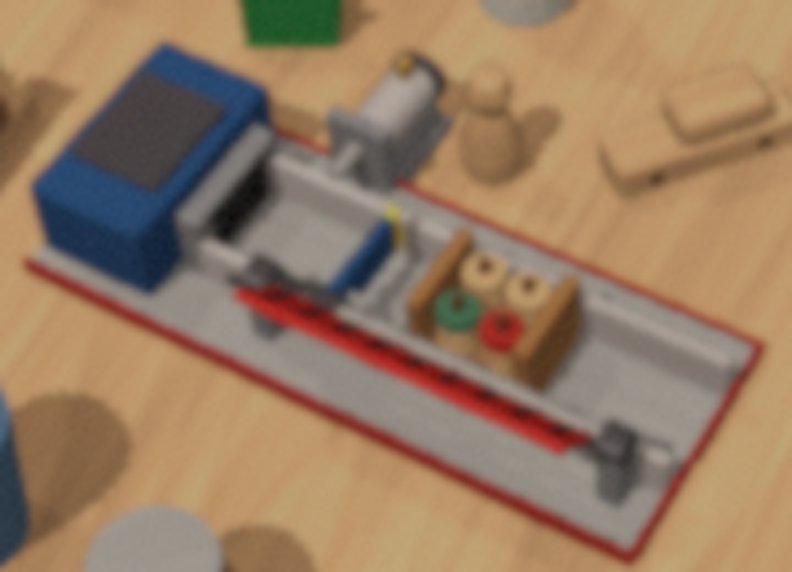

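```bash
cat > h.py <<'E'
import numpy as np,cv2
from workcell import camera_model
def proj(n,P):
    m=camera_model(n);T=np.linalg.inv(m["pose"])
    return cv2.projectPoints(np.float64(P).reshape(-1,3),cv2.Rodrigues(T[:3,:3])[0],T[:3,3],m["K"],m["dist_coeffs"])[0][:,0]
def c2w(p,P):
    c,s=np.cos(p[2]),np.sin(p[2]);P=np.float64(P).reshape(-1,3)
    return P@np.array([[c,s,0],[-s,c,0],[0,0,1]])+[p[0],p[1],0]
def ray(n,uv,z):
    m=camera_model(n);u=cv2.undistortPoints(np.float64(uv).reshape(-1,1,2),m["K"],m["dist_coeffs"])[:,0]
    d=np.c_[u,np.ones(len(u))]@m["pose"][:3,:3].T;o=m["pose"][:3,3]
    return o+d*((z-o[2])/d[:,2])[:,None]
E
python3 - <<'E'
from h import *
from scipy.optimize import least_squares
T=[([-142,76.6,82.6],(57,472)),([22,76.6,82.6],(90,222)),([22,49,55],(137,233)),([-142,49,55],(103,478)),
([-150,42,57],(117,490)),([34,42,57],(150,218)),([0,-16,54],(233,280)),([-170,-30,33],(224,527)),([78,-30,33],(262,175)),([78,30,33],(174,168)),]
S=[([-150,42,57],(618,432)),([34,42,57],(265,265)),([0,-16,54],(392,210)),([22,76.6,82.6],(237,293)),([-142,76.6,82.6],(563,450))]
tp=np.float64([t[1] for t in T])/4+[210,105]-.375;sp=np.float64([t[1] for t in S])/4.4+[155,170]-.39
tw=np.float64([t[0] for t in T])/1e3;sw=np.float64([t[0] for t in S])/1e3
f=lambda p:np.r_[(proj("top",c2w(p,tw))-tp).ravel(),(proj("side",c2w(p,sw))-sp).ravel()]
r=least_squares(f,[.6,0,-.1],loss="soft_l1");print(r.x,np.degrees(r.x[2]));print(f(r.x).reshape(-1,2).round(1))
p=r.x;c,s=np.cos(p[2]),np.sin(p[2])
w=ray("top",np.float64([(152,415),(228,425),(163,323),(237,330)])/4+[210,105]-.375,.054)-[p[0],p[1],0]
print((w@np.array([[c,-s,0],[s,c,0],[0,0,1]])*1e3).round(1))
E
```

```text
[ 0.62420578  0.02799568 -0.1021176 ] -5.850907410608879
[[-0.2  0.9]
 [-0.3 -0.7]
 [-0.4  0. ]
 [ 0.3  1.2]
 [-0.9  1.6]
 [-0.5 -0.6]
 [-0.6 -0.5]
 [-0.4  3.4]
 [ 0.8 -0.7]
 [ 0.6 -1.6]
 [ 0.2 -0.6]
 [-0.4 -0.4]
 [ 0.5 -0.2]
 [-0.3 -0. ]
 [ 0.1 -0.3]]
[[-95.   24.   54. ]
 [-95.9 -25.5  54. ]
 [-34.6  24.1  54. ]
 [-33.6 -24.1  54. ]]
```

```bash
cat >> h.py <<'E'
CH=[.6242,.0280,-.1021]
def togo(x,y,z):
    "shift (tool axes, mm) and turn from present pose to chute point x,y,z mm"
    from workcell import bot
    from scipy.spatial.transform import Rotation as R
    o=bot.get_obs();r=R.from_euler("xyz",o["tcp_rot"],degrees=True).as_matrix()
    w=c2w(CH,np.float64([x,y,z])/1e3)[0]
    print("shift",(r.T@(w-o["ee_pos"])*1e3).round(1),"turn",round(o["tcp_rot"][2]-np.degrees(CH[2]),2),"world",w)
    d=(o["ee_pos"]-[CH[0],CH[1],0])@np.array([[np.cos(CH[2]),-np.sin(CH[2]),0],[np.sin(CH[2]),np.cos(CH[2]),0],[0,0,1]])
    print("chute pose mm",(d*1e3).round(1),"F",o["wrist_force"].round(1),"open",o["opening"],"t",o["time"])
E
python3 -c "
from h import *
togo(-118,26.5,200)"
```

```text
shift [ 495.4 -413.7   31.2] turn 28.64 world [0.50951546 0.06638888 0.2       ]
chute pose mm [-354.5 -574.1  230.9] F [ 0.3 -0.6  0.1] open 0.08548971971865829 t 0.2
```

Call:
send_rows:
  targets: "40 -33 0 3 40;80 -66 0 5 88;120 -100 0 8 88;160 -133 0 11 88;200 -167 0 13 88;240 -200 3 16 88;280 -234 6 18 88;320 -267 9 20 88;360 -300 12 22 88;400 -334 16 24 88;440 -367 21 26 88;470 -393 26 27.5 88;490 -409 30 28.5 88;495.4 -413.7 31.2 28.65 88;495.4 -413.7 31.2 28.65 88;495.4 -413.7 31.2 28.65 88"

```text
time: 2.2
ee_pos: [0.5083, 0.0048, 0.2005]
tcp_rot: [-177.4, 0.1, -0.9]
wrist_force: [-0.2, -0.2, 0.3]
opening: 0.0557
grasp_force: 0.0
```

```bash
python3 - <<'E'
from h import *
togo(-118,26.5,110)
from workcell import camera
a=camera("side")[120:330,130:370];cv2.imwrite("pics/s2.png",cv2.resize(a,None,fx=2.8,fy=2.8,interpolation=cv2.INTER_CUBIC))
E
```

```text
shift [  0.5 -57.4  93.2] turn 4.98 world [0.50951546 0.06638888 0.11      ]
chute pose mm [-113.   -34.9  200.5] F [-0.2 -0.2  0.3] open 0.055710377765513394 t 2.2
```

View pics/s2.png

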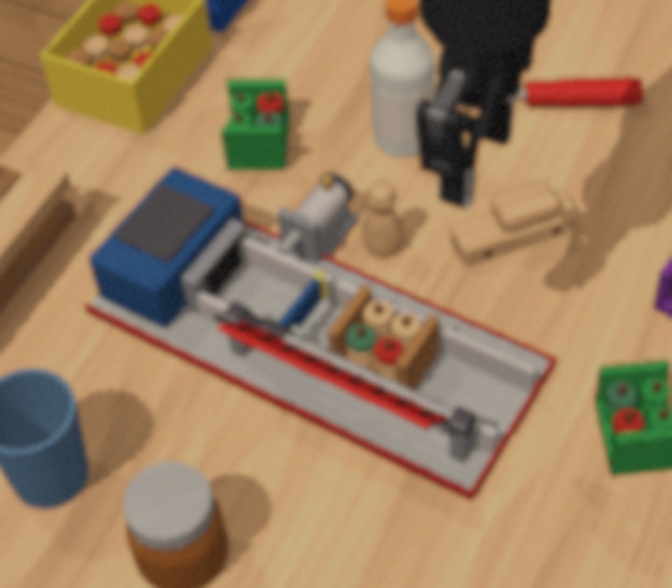

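The side view shows the scene untouched. The arm was still moving and lagging when I took it, so I'll let it settle.

Call:
send_rows:
  targets: "0 0 0 0 88;0 0 0 0 88;0 0 0 0 88;0 0 0 0 88"

```text
time: 2.75
ee_pos: [0.5085, 0.0051, 0.2001]
tcp_rot: [-177.4, 0.1, -0.8]
wrist_force: [0.2, -0.4, 0.1]
opening: 0.0561
grasp_force: 0.0
```

```bash
python3 - <<'E'
from h import *
togo(-118,26.5,110)
E
```

```text
shift [  0.3 -57.1  92.8] turn 5.01 world [0.50951546 0.06638888 0.11      ]
chute pose mm [-112.8  -34.5  200.1] F [ 0.2 -0.4  0.1] open 0.05607368175774561 t 2.75
```

Call:
send_rows:
  targets: "0 -20 1 2 88;0 -40 2 4 88;0.3 -57 3 5 88;0.3 -57 3 5 88;0.3 -57 3 5 88;0.3 -57 3 5 88"

```text
time: 3.5
ee_pos: [0.5081, 0.0101, 0.1998]
tcp_rot: [-175.1, 0.4, -1.5]
wrist_force: [0.6, 0.7, -0.4]
opening: 0.0557
grasp_force: 0.0
```

```bash
python3 - <<'E'
from h import *
togo(-118,26.5,110)
E
```

```text
shift [  0.6 -48.5  94.2] turn 4.31 world [0.50951546 0.06638888 0.11      ]
chute pose mm [-113.7  -29.7  199.8] F [ 0.6  0.7 -0.4] open 0.05569182719708138 t 3.5
```

```bash
python3 - <<'E'
from workcell import bot
o=bot.get_obs();print(o["q"].round(2),o["joint_efforts"].round(1),o["tcp_rot"],o["torque"])
E
```

```text
[ -1.59  -0.95   0.36  91.74   4.87 179.94] [ -0.  -45.7  46.8   0.1   0.3   0. ] [-175.12653656    0.42519214   -1.53569887] [-0.07004812 -0.01409319 -0.04564403]
```

Joint 6 has hit its 180° limit, so I need the half-turn-equivalent yaw. I'll turn back and check whether the tilt goes away.

Call:
send_rows:
  targets: "0 0 0 -10 88;0 0 0 -20 88;0 0 0 -30 88;0 0 0 -30 88;0 0 0 -30 88"

```text
time: 4.12
ee_pos: [0.5081, 0.0101, 0.1998]
tcp_rot: [-175.6, -2.1, 28.1]
wrist_force: [-0.0, 0.4, 0.7]
opening: 0.0558
grasp_force: 0.0
```

```bash
python3 - <<'E'
from h import *
from workcell import bot
o=bot.get_obs();print(o["q"].round(2),o["tcp_rot"]);togo(-118,26.5,200)
E
```

```text
[ -1.6   -0.95   0.36  91.74   4.87 150.16] [-175.55855756   -2.05073455   28.14425169]
shift [ 27.8 -48.8   4.6] turn 33.99 world [0.50951546 0.06638888 0.2       ]
chute pose mm [-113.7  -29.7  199.8] F [-0.   0.4  0.7] open 0.05580032652531952 t 4.125
```

The 4.9° sideways tilt can stay: it makes the pushing finger about 5 mm lower than the plate finger. I'll half-turn the tool now.

Call:
send_rows:
  targets: "0 0 0 -10 88;0 0 0 -20 88;0 0 0 -30 88;0 0 0 -40 88;3 -5 0 -50 88;6 -10 1 -60 88;9 -15 1 -70 88;12 -20 2 -80 88;15 -25 2 -90 88;18 -31 3 -100 88;21 -37 3 -110 88;24 -43 4 -120 88;27 -48 4 -130 88;27.8 -48.8 4.6 -138 88;27.8 -48.8 4.6 -146 88;27.8 -48.8 4.6 -146 88;27.8 -48.8 4.6 -146 88"

```text
time: 6.25
ee_pos: [0.5093, 0.0664, 0.2]
tcp_rot: [175.2, -0.8, 174.2]
wrist_force: [0.7, -1.1, 0.6]
opening: 0.056
grasp_force: 0.0
```

```bash
cat >> h.py <<'E'
def st(x,y,z):
    from workcell import bot
    from scipy.spatial.transform import Rotation as R
    o=bot.get_obs();r=R.from_euler("xyz",o["tcp_rot"],degrees=True).as_matrix()
    c,s=np.cos(CH[2]),np.sin(CH[2]);M=np.array([[c,s,0],[-s,c,0],[0,0,1]])
    print("tool axes in chute frame (cols)\n",(M@r).round(4),"q",o["q"].round(1));togo(x,y,z)
E
python3 -c "
from h import *
st(-118,27.5,110)"
```

```text
tool axes in chute frame (cols)
 [[-9.999e-01 -3.000e-04 -1.370e-02]
 [-1.400e-03  9.964e-01  8.420e-02]
 [ 1.360e-02  8.420e-02 -9.964e-01]] q [ 4.7 -0.8  0.6 91.2  4.9 10.5]
shift [-1.4 -6.5 89.8] turn 180.08 world [0.50961738 0.06738367 0.11      ]
chute pose mm [-118.2   26.5  200. ] F [ 0.7 -1.1  0.6] open 0.05601236940457953 t 6.25
```

Call:
send_rows:
  targets: "-0.5 -2.7 30 0 88;-0.9 -5.4 60 0 88;-1.4 -8.1 89.6 0 88;-1.4 -8.1 89.6 0 88;-1.4 -8.1 89.6 0 88"

```text
time: 6.88
ee_pos: [0.5099, 0.0659, 0.1113]
tcp_rot: [175.2, -0.7, 174.4]
wrist_force: [0.0, 0.2, -0.0]
opening: 0.0559
grasp_force: 0.0
```

```bash
python3 - <<'E'
from h import *
st(-118,26,35.5)
from workcell import camera
a=camera("side")[120:330,130:370];cv2.imwrite("pics/s3.png",cv2.resize(a,None,fx=2.8,fy=2.8,interpolation=cv2.INTER_CUBIC))
E
```

```text
tool axes in chute frame (cols)
 [[-0.9999 -0.0033 -0.0126]
 [-0.0044  0.9964  0.0845]
 [ 0.0122  0.0845 -0.9963]] q [ 4.7 -0.8 -9.3 81.4  4.9 10.3]
shift [-0.5 -6.4 75.5] turn 180.25 world [0.5094645  0.06589148 0.0355    ]
chute pose mm [-117.6   26.   111.3] F [ 0.   0.2 -0. ] open 0.05591300709044427 t 6.875
```

View pics/s3.png

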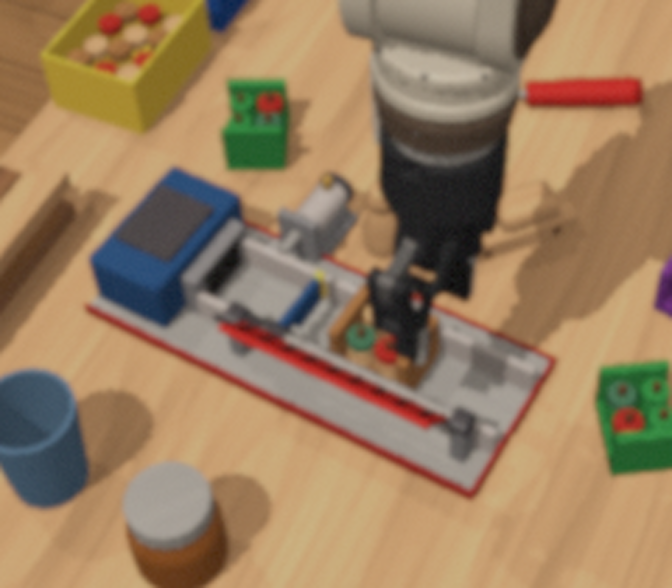

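The fingers are over the chute, with the plate finger's tip at about (410,355) and the other finger at (455,292). I'll check those, and the rack's rear, against the model.

```bash
python3 - <<'E'
from h import *
P=np.float64([[-118,61,117.5],[-118,-9,112]])/1e3
print("fingers in s3 px",((proj("side",c2w(CH,P))-[130,120])*2.8).round(0))
for xr in(-94,-97,-100):
    P=np.float64([[xr,-25,54],[xr,25,54],[xr,-25,8],[xr+64,-25,54]])/1e3
    print(xr,"s1 px",((proj("side",c2w(CH,P))-[155,170])*4.4).round(0).tolist())
E
```

```text
fingers in s3 px [[407. 361.]
 [459. 292.]]
-94 s1 px [[579.0, 273.0], [524.0, 351.0], [578.0, 332.0], [458.0, 219.0]]
-97 s1 px [[584.0, 275.0], [530.0, 354.0], [584.0, 334.0], [463.0, 221.0]]
-100 s1 px [[590.0, 278.0], [536.0, 357.0], [589.0, 337.0], [469.0, 224.0]]
```

Call:
send_rows:
  targets: "-0.1 -1 12 0 88;-0.1 -2 24 0 88;-0.2 -2.7 32 0 88;-0.2 -3 37 0 88;-0.3 -3.5 42 0 88;-0.3 -3.9 47 0 88;-0.3 -4.3 52 0 88;-0.4 -4.8 57 0 88;-0.4 -5.2 62 0 88;-0.5 -5.7 67 0 88;-0.5 -6.1 72 0 88;-0.5 -6.4 75.5 0 88;-0.5 -6.4 75.5 0 88;-0.5 -6.4 75.5 0 88"

```text
time: 8.68
ee_pos: [0.5095, 0.0662, 0.0347]
tcp_rot: [175.1, -0.7, 174.5]
wrist_force: [0.5, 1.5, 5.3]
opening: 0.056
grasp_force: 2.9
```

```bash
python3 - <<'E'
from h import *
st(-75,26,35.5)
from workcell import camera
a=camera("side")[150:310,150:350];cv2.imwrite("pics/s4.png",cv2.resize(a,None,fx=3.6,fy=3.6,interpolation=cv2.INTER_CUBIC))
for th in(1.0,1.25,1.35,1.48):
    c,s=np.cos(th),np.sin(th)
    f=lambda y,z:(42+y*c+z*s,48-y*s+z*c)
    P=np.float64([[0,*f(-58,6)],[0,*f(-58,-20)],[22,*f(34.6,34.6)]])/1e3
    print(th,((proj("side",c2w(CH,P))-[150,150])*3.6).round(0).tolist())
E
```

```text
tool axes in chute frame (cols)
 [[-0.9999 -0.0047 -0.0125]
 [-0.0058  0.9964  0.085 ]
 [ 0.0121  0.0851 -0.9963]] q [  4.7   0.7 -16.3  72.8   4.9  10.2]
shift [-43.   -0.4  -1.4] turn 180.33 world [0.55224057 0.0615088  0.0355    ]
chute pose mm [-118.    26.3   34.7] F [0.5 1.5 5.3] open 0.05600296463655776 t 8.675
1.0 [[303.0, 228.0], [326.0, 217.0], [205.0, 376.0]]
1.25 [[289.0, 240.0], [315.0, 218.0], [212.0, 383.0]]
1.35 [[283.0, 246.0], [309.0, 220.0], [215.0, 384.0]]
1.48 [[275.0, 255.0], [302.0, 225.0], [220.0, 384.0]]
```

View pics/s4.png

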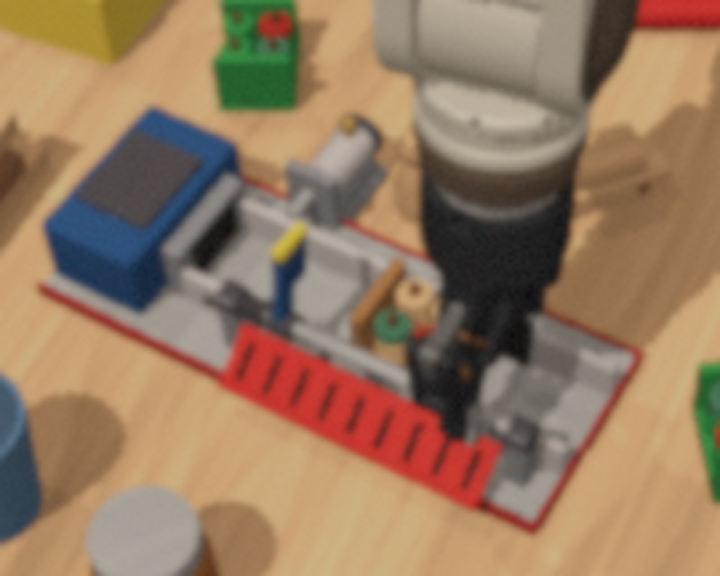

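The gate is open: the blade's tip corners at (280,255) and (303,230) match an angle of about 1.4. Next I push slowly, raising the tool 1 mm so the palm clears the blade.

Call:
send_rows:
  targets: "-3 0.1 -1.2 0 88;-6 0 -1.3 0 88;-9 0 -1.3 0 88;-12 0 -1.4 0 88;-15 0 -1.4 0 88;-18 0 -1.4 0 88;-22 0 -1.5 0 88;-26 0 -1.5 0 88;-30 0 -1.6 0 88;-34 -0.1 -1.6 0 88;-38 -0.1 -1.7 0 88;-42 -0.1 -1.7 0 88;-46 -0.1 -1.8 0 88;-50 -0.1 -1.8 0 88;-54 -0.1 -1.9 0 88;-58 -0.2 -1.9 0 88;-58 -0.2 -1.9 0 88"

```text
time: 10.85
ee_pos: [0.5655, 0.0606, 0.0351]
tcp_rot: [175.1, -0.9, 174.5]
wrist_force: [-7.0, 3.4, 7.3]
opening: 0.0561
grasp_force: 4.6
```

```bash
python3 - <<'E'
from h import *
st(-15,26,36)
from workcell import camera
a=camera("side")[150:310,150:350];cv2.imwrite("pics/s5.png",cv2.resize(a,None,fx=3.6,fy=3.6,interpolation=cv2.INTER_CUBIC))
E
```

```text
tool axes in chute frame (cols)
 [[-0.9999 -0.0049 -0.0164]
 [-0.0063  0.9963  0.0852]
 [ 0.016   0.0853 -0.9962]] q [ 3.6  8.4 -8.  73.7  5.   9.2]
shift [-46.7  -0.6  -1.7] turn 180.36 world [0.61192811 0.05539344 0.036     ]
chute pose mm [-61.7  26.5  35.1] F [-7.   3.4  7.3] open 0.05607650661370474 t 10.85
```

View pics/s5.png

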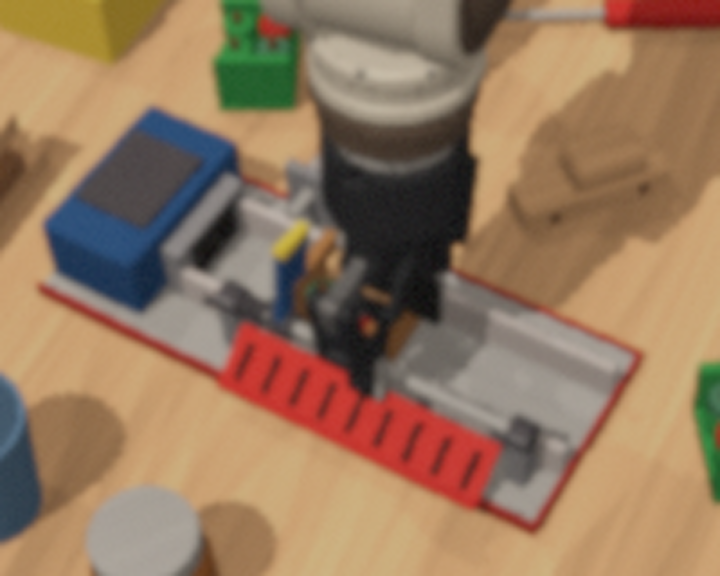

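```bash
python3 - <<'E'
from h import *
for xf in(-10,0,7,13):
    P=np.float64([[xf,-25,54],[xf,25,54],[xf-64,-25,54],[xf-64,25,54],[xf-64,25,8]])/1e3
    print(xf,"s5 px",((proj("side",c2w(CH,P))-[150,150])*3.6).round(0).tolist())
from workcell import camera
a=camera("top")[130:230,215:315]
cv2.imwrite("pics/t5.png",cv2.convertScaleAbs(cv2.resize(a,None,fx=5.8,fy=5.8,interpolation=cv2.INTER_CUBIC),alpha=1.8))
E
```

```text
-10 s5 px [[363.0, 238.0], [315.0, 299.0], [460.0, 281.0], [415.0, 345.0], [417.0, 392.0]]
0 s5 px [[348.0, 231.0], [300.0, 292.0], [445.0, 274.0], [399.0, 337.0], [402.0, 385.0]]
7 s5 px [[337.0, 226.0], [290.0, 287.0], [434.0, 269.0], [388.0, 332.0], [391.0, 380.0]]
13 s5 px [[328.0, 222.0], [281.0, 283.0], [425.0, 265.0], [379.0, 328.0], [382.0, 376.0]]
```

View pics/t5.png

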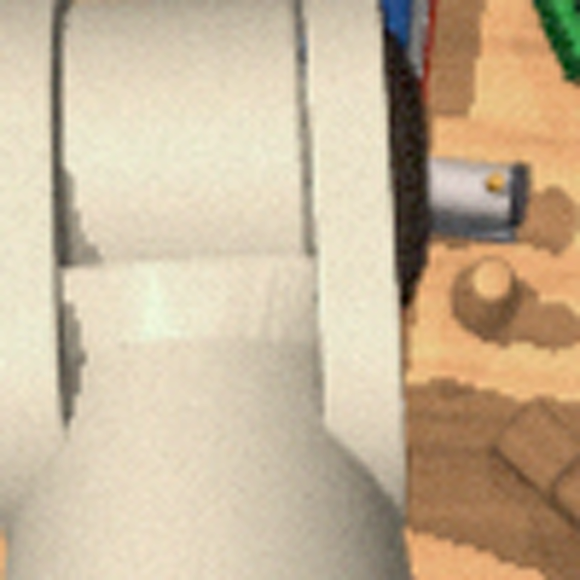

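The top view is blocked by the wrist. In the side view the rack's front is at (330,230), about x=+11 and level, already past the open blade. I'll keep going.

Call:
send_rows:
  targets: "-3 0 -0.5 0 88;-6 0 -0.7 0 88;-9 0 -0.8 0 88;-12 0 -0.8 0 88;-15 0 -0.9 0 88;-18 -0.1 -0.9 0 88;-21 -0.1 -1 0 88;-24 -0.1 -1 0 88;-27 -0.1 -1 0 88;-30 -0.1 -1.1 0 88;-33 -0.1 -1.1 0 88;-36 -0.2 -1.2 0 88"

```text
time: 12.45
ee_pos: [0.6011, 0.0569, 0.0354]
tcp_rot: [175.1, -1.0, 174.5]
wrist_force: [-7.0, 4.6, 5.6]
opening: 0.0561
grasp_force: 4.5
```

```bash
python3 - <<'E'
from h import *
st(3,26,36)
E
```

```text
tool axes in chute frame (cols)
 [[-0.9998 -0.0049 -0.0171]
 [-0.0063  0.9963  0.0852]
 [ 0.0167  0.0853 -0.9962]] q [ 3.1 13.2 -2.5 74.5  5.   8.6]
shift [-28.9  -0.5  -1.1] turn 180.36 world [0.62983437 0.05355883 0.036     ]
chute pose mm [-26.   26.4  35.4] F [-7.   4.6  5.6] open 0.05605549017101285 t 12.45
```

Call:
send_rows:
  targets: "-2 0 -0.3 0 88;-4 0 -0.4 0 88;-6 0 -0.4 0 88;-8 0 -0.4 0 88;-10 0 -0.5 0 88;-12 0 -0.5 0 88;-14 0 -0.5 0 88;-16 -0.1 -0.6 0 88;-18 -0.1 -0.6 0 88"

```text
time: 13.58
ee_pos: [0.619, 0.055, 0.0358]
tcp_rot: [175.1, -0.9, 174.5]
wrist_force: [-6.5, 3.8, 6.0]
opening: 0.0561
grasp_force: 4.4
```

```bash
python3 - <<'E'
from h import *
st(3,26,36)
E
```

```text
tool axes in chute frame (cols)
 [[-0.9998 -0.0049 -0.0171]
 [-0.0064  0.9964  0.0851]
 [ 0.0166  0.0852 -0.9962]] q [ 2.8 15.5  0.4 75.1  5.   8.3]
shift [-10.9  -0.4  -0.4] turn 180.37 world [0.62983437 0.05355883 0.036     ]
chute pose mm [-7.9 26.3 35.8] F [-6.5  3.8  6. ] open 0.056063242802033765 t 13.575
```

Call:
send_rows:
  targets: "-1.5 0 0 0 88;-3 0 0 0 88;-4.5 0 0 0 88;-6 0 -0.1 0 88;-7 0 -0.1 0 88;-8 0 -0.1 0 88;-9 0 -0.1 0 88"

```text
time: 14.45
ee_pos: [0.6279, 0.0542, 0.0357]
tcp_rot: [175.1, -0.9, 174.5]
wrist_force: [-6.2, 4.5, 5.3]
opening: 0.056
grasp_force: 4.4
```

Call:
send_rows:
  targets: "-0.7 0 0 0 88;-1.4 0 0 0 88;-2 0 0 0 88;-2.6 0 0 0 88"

```text
time: 14.95
ee_pos: [0.6299, 0.054, 0.0356]
tcp_rot: [175.1, -1.0, 174.5]
wrist_force: [-11.9, 4.3, 5.9]
opening: 0.0559
grasp_force: 6.6
```

Call:
send_rows:
  targets: "-0.5 0 0 0 88;-1 0 0 0 88;-1 0 0 0 88"

```text
time: 15.32
ee_pos: [0.6299, 0.054, 0.0354]
tcp_rot: [175.1, -1.1, 174.5]
wrist_force: [-14.1, 4.5, 7.0]
opening: 0.0562
grasp_force: 8.5
```

```bash
python3 - <<'E'
from h import *
st(3,26,36)
E
```

```text
tool axes in chute frame (cols)
 [[-0.9998 -0.0045 -0.0204]
 [-0.0062  0.9964  0.0851]
 [ 0.0199  0.0852 -0.9962]] q [ 2.6 17.2  2.4 75.6  5.   8.2]
shift [ 0.  -0.4 -0.6] turn 180.36 world [0.62983437 0.05355883 0.036     ]
chute pose mm [ 3.  26.4 35.4] F [-14.1   4.5   7. ] open 0.056215930580377875 t 15.325
```

The rack is seated: motion stalled at x=3.0, exactly where home should be, and the force rose. I'll slide the finger back while holding the gate open, then raise it slowly.

Call:
send_rows:
  targets: "2 0 0 0 88;4 0 0.1 0 88;7 0 0.1 0 88;11 0 0.2 0 88;16 0 0.3 0 88;21 0 0.3 0 88;27 0.1 0.4 0 88;33 0.1 0.5 0 88;39 0.1 0.6 0 88;45 0.2 0.7 0 88;51 0.2 0.8 0 88;57 0.2 0.8 0 88;63 0.3 0.9 0 88;69 0.3 1 0 88;75 0.3 1.1 0 88;81 0.3 1.2 0 88;87 0.4 1.2 0 88;92 0.4 1.3 0 88;92 0.4 1.3 0 88"

```text
time: 17.7
ee_pos: [0.5426, 0.0626, 0.0373]
tcp_rot: [175.1, -0.6, 174.5]
wrist_force: [2.3, 3.2, 6.5]
opening: 0.0559
grasp_force: 3.4
```

```bash
python3 - <<'E'
from h import *
st(-88,26,130)
from workcell import camera
a=camera("side")[150:310,150:350];cv2.imwrite("pics/s6.png",cv2.resize(a,None,fx=3.6,fy=3.6,interpolation=cv2.INTER_CUBIC))
P=np.float64([[14,-25,54],[14,25,54],[14,-25,8],[78,-25,54],[78,25,54]])/1e3
print("home s6 px",((proj("side",c2w(CH,P))-[150,150])*3.6).round(0).tolist())
E
```

```text
tool axes in chute frame (cols)
 [[-0.9999 -0.0047 -0.0104]
 [-0.0056  0.9964  0.0851]
 [ 0.0099  0.0852 -0.9963]] q [  4.    4.9 -11.6  73.2   4.9   9.6]
shift [  4.2   7.8 -92.3] turn 180.32 world [0.53930827 0.0628338  0.13      ]
chute pose mm [-84.7  26.2  37.3] F [2.3 3.2 6.5] open 0.055895110761173226 t 17.7
home s6 px [[327.0, 222.0], [279.0, 282.0], [332.0, 271.0], [235.0, 181.0], [185.0, 239.0]]
```

View pics/s6.png

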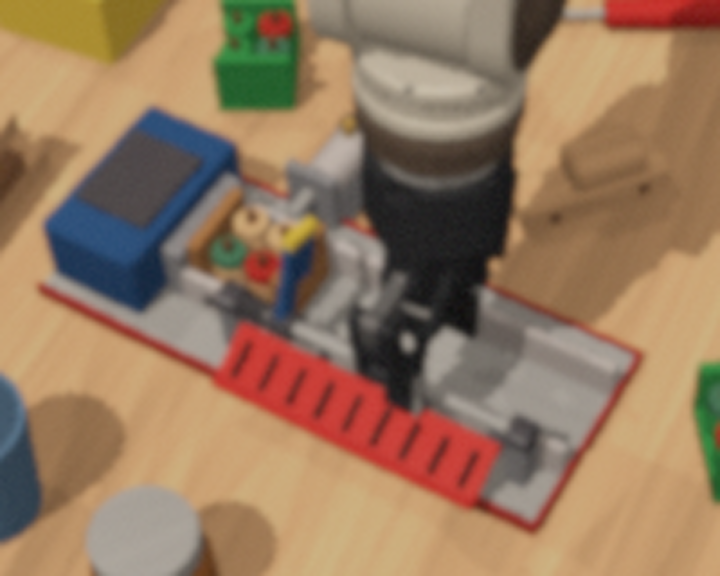

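The rack is home against the stop at about (255,240) and the gate is still open. Now I raise gently so it closes.

Call:
send_rows:
  targets: "0 0.3 -4 0 88;0.1 0.7 -8 0 88;0.1 1 -12 0 88;0.2 1.4 -16 0 88;0.2 1.7 -20 0 88;0.2 2 -24 0 88;0.3 2.4 -28 0 88;0.3 2.7 -32 0 88;0.3 3.1 -36 0 88;0.4 3.4 -40 0 88;0.4 3.7 -44 0 88;0.5 4.4 -52 0 88;0.6 5.2 -62 0 88;0.7 6.8 -80 0 88;0.9 8.4 -100 0 88;1 10.2 -120 0 88;1 10.2 -120 0 88;1 10.2 -120 0 88"

```text
time: 20.0
ee_pos: [0.5419, 0.0624, 0.1564]
tcp_rot: [175.2, -0.8, 174.5]
wrist_force: [-1.0, 0.2, -0.8]
opening: 0.0558
grasp_force: 0.0
```

```bash
python3 - <<'E'
from h import *
st(-88,26,130)
from workcell import camera
a=camera("side")[120:330,130:370];cv2.imwrite("pics/s7.png",cv2.resize(a,None,fx=2.8,fy=2.8,interpolation=cv2.INTER_CUBIC))
E
```

```text
tool axes in chute frame (cols)
 [[-0.9999 -0.0045 -0.014 ]
 [-0.0056  0.9964  0.0841]
 [ 0.0136  0.0842 -0.9964]] q [ 4.   3.4 -0.  86.6  4.9  9.6]
shift [ 2.3 -2.1 26.4] turn 180.32 world [0.53930827 0.0628338  0.13      ]
chute pose mm [-85.4  25.9 156.4] F [-1.   0.2 -0.8] open 0.055784304493795255 t 20.0
```

View pics/s7.png

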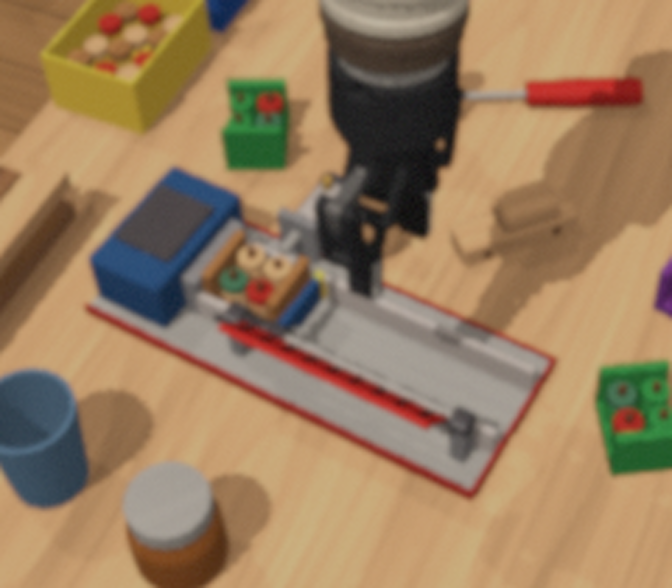

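The gate is shut behind the rack, with the blade at (305,305) and the plate back up. The rack is home, the robot touches nothing and the bystanders are in place.

```bash
python3 -c "
from workcell import ticket
print(ticket.job_done())"
```

```text
the job is handed in; nothing more can be done
None
```

The rack is fully home against the end stop with the gate closed behind it, and the job was handed in at about 20 s of the 51 s allowed.

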